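# Seat the stop plate on the wick gauge

### The arm

A 7-joint arm with a two-finger parallel gripper is mounted at the origin on the work surface. World frame = base frame: x ahead of the robot, y to its left, z up, the work surface at z = 0. Lengths are in m, angles in rad, forces in N, time in s.
With the tool pointing down it reaches from about 0.425 to 0.875 m from the base axis. Payload 4.7 kg.
Tool frame: the origin (TCP) lies midway between the tips of the shut fingers; the grasp point (between the pads) lies ctrl.grasp_offset behind it (ctrl.grasp_offset is the distance from the TCP to the grasp point, in m); z points along the fingers, y is the line along which they close (so a half turn about z gives the same grasp; the last joint's range is limited). The gripper opens to 87 mm and grips with 3 to 60 N. Pads are 19 mm wide; open, the fingers measure 117 mm over their backs; the gripper's body (75 mm by 190 mm) begins 51 mm behind the grasp point.
Start: joints at [1.269, 0.321, -0.07, 1.45, 0.023, 1.371, -0.057], TCP at [0.202, -0.618, 0.188] pointing down, gripper open.
Joint ranges: [-2.86, 2.86], [-0.3, 2.09], [-1.38, 1.24], [0.06, 2.45], [-1.56, 4.7], [0.09, 2.05], [-2.69, 2.69]. Speed limits (rad/s): [2.57, 2.57, 3.14, 3.14, 3.14, 3.14, 3.14].

### API

Orientations are given as a rotation vector (axis times angle).
In Python, from bench import ctrl gives the robot as it stands. The module is installed in compiled form; this text tells all that it offers.
- The arm moves only by the tool jog_arm, never from a script. Its argument "moves" is one flat list of numbers, 7 for each row, row after row: the shift along the tool's x, y, z in units of 30 cm (1.0 is 30 cm), then the turn, a rotation vector about the tool's x, y, z in units of 60 degrees (1.0 is 60 degrees), then the gripper's target within -1 to 1 (fully open at 1, half-way at 0, shut at -1). In form: [x, y, z, wx, wy, wz, fingers, x, y, z, wx, wy, wz, fingers, ...]. A call has exactly 8 rows; each row is the pose to reach, as a shift and turn from the pose commanded when the call began, along the tool's axes at that moment; what a row does not reach only later rows make up. A row lasts 1/8 s, in which the tool goes at most 62.5 mm and 10.7 degrees, less where a joint would pass 70% of its speed; a pose out of reach is approached as far as the arm can. A call with a number of a shift or a turn outside -1 to 1 is refused whole. A call with a gripper value outside its range is refused whole. The fingers move at their own pace and stop on an object; "newtons" is the grip in N (left out, the last holds). Time passes only in rows, so rows that repeat a pose let the fingers close, or fill a call up. It gives the time, the measured TCP pose, the force, the opening and the grip force at its end, in the units of the state.
- ctrl.get_state(): the state, without advancing time (a new reading comes with each control period).
- ctrl.get_image(name): name is "scene" or "top"; returns a dict with "pixels" (400x640x3 uint8, red, green, blue), "fx", "fy", "cx", "cy" (pixels), "xyz" and "rotation" of the camera in the world. Camera axes: x right, y up, looking along -z (the intrinsics and any distortion apply to the point x, -y, -z); pixel columns grow to the right and rows downward; lengths in m; the calibration is good to about 2 mm. A picture is of the moment at which its call begins. There is no depth.
- ctrl.close_job(): hands the job in; it is judged then, once.
The state is a dict: "time": time; "joint_positions": joint angles; "qd": joint speeds; "joint_torque": joint torques, N m; "position": TCP position; "tool_rot": TCP orientation; "ft_force": force on the tool from outside, world axes, zero at the start; "torque": the same for the moment, N m; "grip_width": opening from 0.0 (shut) to 1.0 (fully open); "grip_force": force on a finger pad.
Only numpy, scipy, OpenCV 4.12 (cv2) and the standard library are available. Lean on these libraries where they do the work, as an engineer would, in place of code of your own. Each camera call takes 0.05 s, during which the arm holds its last target. There are 200 camera calls.

### The job

Fit the loose stop plate onto the wick-cutting gauge. Pick it up by its black grip, lay it flat on the tip of the gauge's pin with its hole at the cutter end of the slot (nose towards the cutter), then, pressing only lightly, slide it along the slot away from the cutter until the hole comes over the pin, and let it drop so that it lies flush on the board, pin through the hole and plate square with the board. Let go, and leave the jar, bottle, pot and cup where they are.

Things in the scene. Friction and masses are not known exactly. Their poses are not given: they have to be found in the camera images.
- gauge: Wick-cutting gauge, fixed to the table: plywood board spanning x -122 to +118 mm, y -40 to +40 mm, top 18 mm above the table. Origin on the table under the middle of the slot; x runs along the slot towards the cutter. In the slot stands a fixed steel pin.
- slot (a point): Middle of the slot on the board's top, axes as the gauge. The dark slot is 60 x 9 mm, along x. The pin in it is 8 mm thick and stands 10 mm above the board, its top 3 mm tapering to a 4 mm wide tip. It is clamped fast on the slot's centre line anywhere from x -16 to +16 mm, set anew for each wick length: its place is not reported.
- cutter (a point): Steel cutter head at the board's +x end: centre of its foot, 100 mm from the slot's middle. It takes up 28 mm along x, 56 mm across, and rises 34 mm above the board.
- plate_grip (a point): Centre of the stop plate's black grip rib: 44 (x) x 14 (y) mm, from 6 to 50 mm above the plate's underside; this point is 28 mm above the underside, on the centre line. The loose plate is aluminium, 130 (x) x 60 (y) x 6 mm, 0.11 to 0.22 kg. x points along the plate to its nose (the end with the hole), z up.
- plate_hole (a point): Centre of the plate's round through hole, 11 mm wide, at the underside's level, 47 mm ahead (+x) of the rib's centre, 43 mm behind the nose edge, 87 mm ahead of the tail edge. With the plate lying flat on the pin tip it is 28 mm above the table; flush on the board, 18 mm. Axes as the grip's.
- plate: The stop plate as a whole (see plate_grip); origin at the middle of its underside, hole 22 mm ahead (+x).
- jar: Bystander: glass jar with black lid, 72 mm across, 90 mm tall; origin under its centre.
- squeeze: Bystander: yellow squeeze bottle, 52 mm across, 150 mm tall; origin under its centre.
- pot: Bystander: aluminium pouring pot, 110 mm across, 130 mm tall; origin under its centre.
- cup: Bystander: red drinking cup, 90 mm across, 115 mm tall; origin under its centre.
Not all that is in view belongs to the job. What is shaped like the plate but turquoise is not meant.

How it is judged:
On the way:
1. the plate, hole over the slot, rides on the pin tip and has not dropped yet (contact force between plate and gauge above 0.3 N and z of plate_hole in the frame of gauge between 0.022 and 0.034 m and x of plate_hole in the frame of gauge between -0.04 and 0.04 m and y of plate_hole in the frame of gauge between -0.012 and 0.012 m and angle between plate's own z axis and vertical below 0.2 rad), for 0.2 s.
At the end, for the whole second after the job is handed in: The plate lies flush on the board (within 2 mm, tilt under 0.03 rad), its hole within 20 mm of the slot's middle along it and 5 mm across it (only possible with the pin through the hole), nose to the cutter, within 0.15 rad of square, at rest (z of plate_hole in the frame of gauge between 0.0155 and 0.02 m and angle between plate's own z axis and vertical below 0.03 rad and x of plate_hole in the frame of gauge between -0.02 and 0.02 m and y of plate_hole in the frame of gauge between -0.005 and 0.005 m and angle between the x axis of plate and the x axis of gauge, either way round below 0.15 rad and x of plate in the frame of gauge below 0.005 m and linear speed of plate below 0.01 m/s); the robot touches nothing.
It fails at once if the held plate, not yet dropped over the pin, is pressed on the pin or gauge with more than 20 N (contact force between plate and gauge above 20 N and z of plate_hole in the frame of gauge above 0.0195 m and contact force between the fingers and plate above 1 N).
It fails at once if a bystander (jar, bottle, pot, cup) is moved more than 15 mm (distance of any of jar, squeeze, pot, cup from where it was at the start of the episode above 0.015 m).
It also fails if it takes over 58 s, if anything falls off the work surface, if the arm or the gripper's body presses on something with over 40 N, if the wrist force passes 120 N, or if a joint passes its speed limit or range.

## Working session

There is one attempt and no reset: what is moved stays moved. The work goes in short steps, Python scripts to look and compute and a tool call to move; the robot and the scene stay as the last step left them, time stands still between calls to the robot, and variables do not carry over. Pictures are saved under pics/ and viewed, at most 10 in all, crops included, and the job is handed in when it is done.

Besides the shell and the picture viewer there is one more tool, called after "Call:" by a JSON object that holds its "name" and its "arguments". jog_arm: Moves the arm, as the interface text tells. Its arguments: {"type":"object","properties":{"moves":{"type":"array"},"newtons":{"type":"number"}},"required":["moves"]}

```bash
mkdir -p pics; cat > h.py <<'E'
import numpy as np, cv2
from bench import ctrl
from scipy.spatial.transform import Rotation as R
def grab(n,f):
    im=ctrl.get_image(n); cv2.imwrite('pics/'+f,im['pixels'][:,:,::-1]); return im
def rot(im):
    r=np.array(im['rotation'],float)
    return r if r.shape==(3,3) else R.from_rotvec(r).as_matrix() if r.size==3 else R.from_quat(r).as_matrix()
def ray(im,u,v,z):
    d=rot(im)@np.array([(u-im['cx'])/im['fx'],-(v-im['cy'])/im['fy'],-1]); c=np.array(im['xyz'])
    return c+d*(z-c[2])/d[2]
def proj(im,p):
    q=rot(im).T@(np.array(p)-im['xyz']); return im['cx']-im['fx']*q[0]/q[2], im['cy']+im['fy']*q[1]/q[2]
E
python3 - <<'E'
from h import *
for n in('top','scene'):
    im=grab(n,n+'1.png'); print({k:v for k,v in im.items() if k!='pixels'})
s=ctrl.get_state(); print(s, ctrl.grasp_offset)
E
```

```text
{'fx': 370.935707655751, 'fy': 370.935707655751, 'cx': 315.93193582635985, 'cy': 194.6121700311664, 'xyz': array([0.41171412, 0.00882288, 0.93770369]), 'rotation': array([ 0.15091747, -0.13754539, -1.56872401])}
{'fx': 442.79325291370543, 'fy': 442.79325291370543, 'cx': 308.6025752262917, 'cy': 206.16788407644847, 'xyz': array([ 1.44419721, -0.0573784 ,  0.63267982]), 'rotation': array([0.77938053, 0.70734894, 1.38089812])}
{'time': 0.1, 'joint_positions': array([ 1.26907357,  0.32173935, -0.07013145,  1.45153474,  0.02262671,
        1.3707963 , -0.0569177 ]), 'qd': array([-6.57501040e-04, -2.87260305e-03,  3.82394900e-05, -3.58656325e-03,
        8.53329668e-04,  1.21668917e-03, -9.58865155e-04]), 'joint_torque': array([-5.40095789e-04, -4.92572236e+01, -4.06073313e-01, -3.13399029e+01,
       -6.42127404e-02,  3.94756976e-02,  4.65729556e-05]), 'position': array([ 0.20168945, -0.61734454,  0.18728666]), 'tool_rot': array([-3.10086096e+00, -4.93866763e-01,  5.77284163e-04]), 'ft_force': array([-0.37932263,  0.45017753,  0.23865705]), 'torque': array([ 0.05544495, -0.02078608, -0.03201143]), 'grip_force': 0.0, 'grip_width': 0.9969225576910612} 0.0187
```

View pics/top1.png

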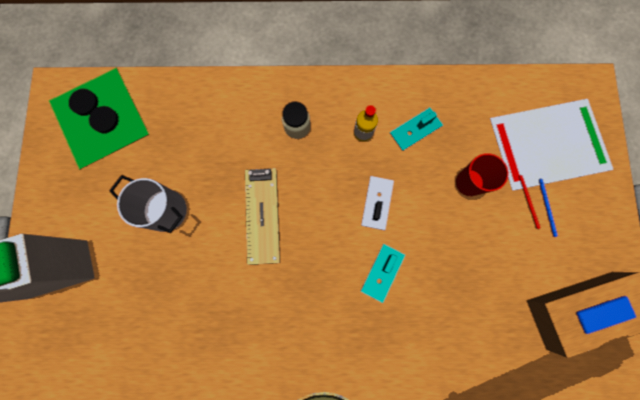

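View pics/scene1.png

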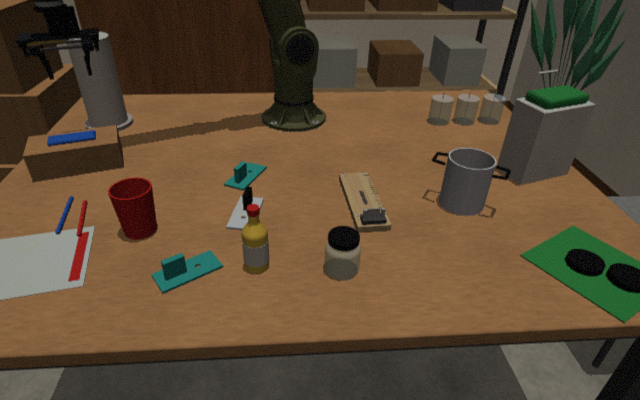

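The top view shows three plate-like things. The grey plate with the black grip is at (378,203), with its hole at about (379,193). Turquoise lookalikes are at (416,129) and (383,273). I pick the grey one. The gauge is at (262,216) with its cutter at (260,174). Next is one close crop to check.

```bash
python3 - <<'E'
from h import *
t=cv2.imread('pics/top1.png'); 
a=cv2.resize(t[160:270,235:285],None,fx=5,fy=5,interpolation=cv2.INTER_CUBIC)
b=cv2.resize(t[170:235,355:400],None,fx=8,fy=8,interpolation=cv2.INTER_CUBIC)
c=np.zeros((600,800,3),np.uint8); c[:550,:250]=a; c[:520,300:660]=b
cv2.imwrite('pics/crop1.png',c)
E
```

```text
(no output)
```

View pics/crop1.png

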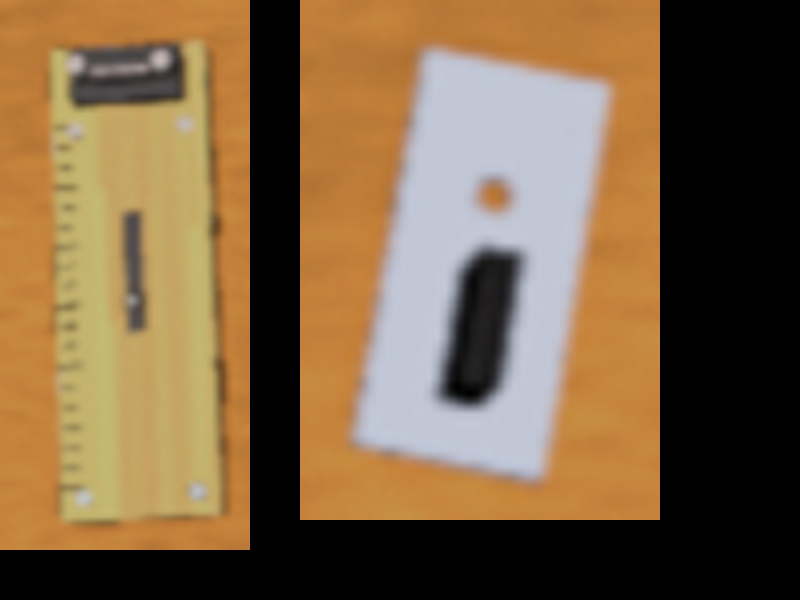

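The crop confirms the grey plate: hole at (495,195), black grip at (480,325). The slot runs from (132,212) to (137,330), and the bright pin tip is at about (133,299).

```bash
cat >> h.py <<'E'
def fit(model,pts):  # 2D rigid fit
    m,p=np.array(model,float),np.array(pts)[:,:2]
    a=m-m.mean(0);b=p-p.mean(0)
    th=np.arctan2((a[:,0]*b[:,1]-a[:,1]*b[:,0]).sum(),(a*b).sum()); c,s=np.cos(th),np.sin(th)
    Q=np.array([[c,-s],[s,c]]); t=p.mean(0)-Q@m.mean(0)
    return t,th,Q,(m@Q.T+t-p)
E
python3 - <<'E'
from h import *
im=ctrl.get_image('top')
P=lambda x,y,ox,oy,k,x0,z: ray(im,ox+(x-x0+.5)/k-.5,oy+(y+.5)/k-.5,z)
pp=[P(x,y,355,170,8,300,.006) for x,y in [(423,47),(612,87),(545,482),(353,443),(495,195)]]
t,th,Q,r=fit([(90-47+47,30),(90,-30),(-40,-30),(-40,30),(47,0)]/np.array(1000.),pp)
print('grip',t,th,'hole',t+Q@[.047,0],r*1000)
g=[P(x,y,235,160,5,0,.018) for x,y in [(52,50),(203,42),(222,515),(62,520),(132.5,212),(137,330)]]
t,th,Q,r=fit(np.array([(118,40),(118,-40),(-122,-40),(-122,40),(30,0),(-30,0)])/1000.,g)
print('gauge',t,th,r*1000)
p=P(133,299,235,160,5,0,.028);print('pin',Q.T@(p[:2]-t))
s=ctrl.get_state();print(R.from_rotvec(s['tool_rot']).as_matrix())
E
```

```text
grip [ 0.53974228 -0.13478921] -0.2023500987476744 hole [ 0.58578334 -0.14423489] [[-0.56599073 -0.86119087]
 [ 0.80699848  0.58529879]
 [ 0.13118799  0.6747486 ]
 [-0.22318666 -0.3467495 ]
 [-0.14900908 -0.05210702]]
gauge [0.53383654 0.15271085] 0.0540262337623392 [[ 1.24573356  1.17788867]
 [ 1.67330446 -1.44322941]
 [ 0.11772401 -0.80703285]
 [-1.95534483  0.91458245]
 [-0.32369205 -0.16685393]
 [-0.75772514  0.32464507]]
pin [-0.01492188 -0.00032924]
[[ 9.50536112e-01  3.10613573e-01 -5.54752575e-04]
 [ 3.10614053e-01 -9.50535114e-01  1.38078328e-03]
 [-9.84217739e-05 -1.48479832e-03 -9.99998893e-01]]
```

Call:
{"name": "jog_arm", "arguments": {"moves": [0.1,-0.075,0,0,0,0.06,1,0.22,-0.165,0,0,0,0.12,1,0.36,-0.27,0,0,0,0.2,1,0.5,-0.375,0,0,0,0.28,1,0.65,-0.49,0,0,0,0.36,1,0.8,-0.6,0,0,0,0.43,1,0.92,-0.69,0,0,0,0.48,1,1.0,-0.75,0,0,0,0.495,1], "newtons": 25}}

```text
time: 1.15
position: [0.4184, -0.3083, 0.1882]
tool_rot: [-3.126, 0.314, -0.0]
ft_force: [0.1, -0.7, -0.2]
grip_width: 1.003
grip_force: 0.0
```

```bash
cat >> h.py <<'E'
def delta(x,y,z,yaw):
    s=ctrl.get_state(); M=R.from_rotvec(s['tool_rot']).as_matrix()
    T=R.from_euler('z',yaw).as_matrix()@np.diag([1.,-1,-1])
    w=R.from_matrix(M.T@T).as_rotvec()
    print('t',s['time'],'pos',s['position'].round(4),'yaw',round(np.arctan2(M[1,0],M[0,0]),4),'F',s['ft_force'].round(2),'grip',s['grip_force'],s['grip_width'])
    print('shift units',(M.T@(np.array([x,y,z])-s['position'])/.3).round(4),'turn',(w/np.radians(60)).round(4))
E
python3 -c "
from h import *
delta(.5397,-.1348,.014,-.2023)"
```

```text
t 1.15 pos [ 0.4184 -0.3083  0.1882] yaw -0.2004 F [ 0.12 -0.65 -0.17] grip 0.0 1.0031813736635407
shift units [ 0.2811 -0.647   0.5808] turn [-0.0003  0.      0.0018]
```

Call:
{"name": "jog_arm", "arguments": {"moves": [0.05,-0.11,0,0,0,0,1,0.12,-0.26,0,0,0,0,1,0.19,-0.42,0.05,0,0,0,1,0.24,-0.56,0.12,0,0,0,1,0.27,-0.625,0.2,0,0,0.002,1,0.281,-0.647,0.27,0,0,0.002,1,0.281,-0.647,0.31,0,0,0.002,1,0.281,-0.647,0.33,0,0,0.002,1]}}

```text
time: 2.15
position: [0.5381, -0.1383, 0.0886]
tool_rot: [3.125, -0.322, -0.002]
ft_force: [-0.1, 0.1, -0.8]
grip_width: 1.0
grip_force: 0.0
```

```bash
python3 - <<'E'
from h import *
delta(.5397,-.1348,.014,-.2023)
out=np.zeros((600,800,3),np.uint8)
im=grab('top','t2.png'); out[:600,:400]=cv2.resize(im['pixels'][160:250,345:405][:,:,::-1],(400,600),interpolation=cv2.INTER_CUBIC)
im=grab('scene','s2.png');out[:480,400:]=cv2.resize(im['pixels'][150:246,205:285][:,:,::-1],(400,480),interpolation=cv2.INTER_CUBIC)
cv2.imwrite('pics/crop2.png',out)
E
```

```text
t 2.15 pos [ 0.5381 -0.1383  0.0886] yaw -0.2055 F [-0.11  0.1  -0.76] grip 0.0 1.0002896534268455
shift units [ 0.0029 -0.0127  0.2486] turn [ 0.0003  0.0009 -0.003 ]
```

View pics/crop2.png

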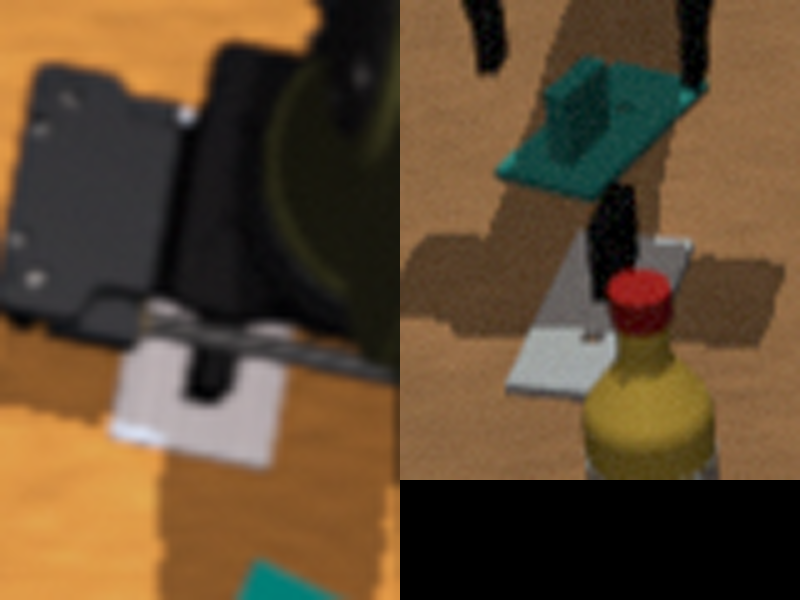

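The plate lies between the open fingers, with the grip rib under the gripper. Going down.

Call:
{"name": "jog_arm", "arguments": {"moves": [0,0,0.05,0,0,0,1,0,0,0.1,0,0,0,1,0,0,0.15,0,0,0,1,0,0,0.19,0,0,0,1,0,0,0.22,0,0,0,1,0,0,0.235,0,0,0,1,0,0,0.235,0,0,0,1,0,0,0.235,0,0,0,1]}}

```text
time: 3.25
position: [0.5392, -0.1378, 0.0192]
tool_rot: [3.125, -0.321, 0.001]
ft_force: [-0.2, -0.2, -0.3]
grip_width: 1.003
grip_force: 0.0
```

```bash
python3 -c "
from h import *
delta(.5397,-.1348,.014,-.2023)"
```

```text
t 3.25 pos [ 0.5392 -0.1378  0.0192] yaw -0.2046 F [-0.19 -0.25 -0.31] grip 0.0 1.0030292786683248
shift units [-0.0004 -0.01    0.0174] turn [ 0.0002 -0.0008 -0.0022]
```

Settled. A small correction in y and z, then close.

Call:
{"name": "jog_arm", "arguments": {"moves": [0,-0.01,0.016,0,0,0,1,0,-0.01,0.016,0,0,0,0.5,0,-0.01,0.016,0,0,0,0,0,-0.01,0.016,0,0,0,-0.5,0,-0.01,0.016,0,0,0,-1,0,-0.01,0.016,0,0,0,-1,0,-0.01,0.016,0,0,0,-1,0,-0.01,0.016,0,0,0,-1], "newtons": 40}}

```text
time: 4.25
position: [0.5394, -0.1347, 0.014]
tool_rot: [3.125, -0.321, 0.0]
ft_force: [0.0, 0.0, 0.5]
grip_width: 0.286
grip_force: 0.0
```

```bash
python3 -c "
from h import *
delta(.5397,-.1348,.014,-.2023)"
```

```text
t 4.25 pos [ 0.5394 -0.1347  0.014 ] yaw -0.2046 F [0.02 0.03 0.52] grip 0.0 0.2858805582781809
shift units [ 0.0011  0.     -0.0002] turn [ 0.0001 -0.     -0.0022]
```

Call:
{"name": "jog_arm", "arguments": {"moves": [0,0,0,0,0,0,-1,0,0,0,0,0,0,-1,0,0,0,0,0,0,-1,0,0,0,0,0,0,-1,0,0,-0.02,0,0,0,-1,0,0,-0.06,0,0,0,-1,0,0,-0.12,0,0,0,-1,0,0,-0.18,0,0,0,-1]}}

```text
time: 5.25
position: [0.5398, -0.1347, 0.0698]
tool_rot: [3.125, -0.321, 0.002]
ft_force: [0.8, -0.4, -1.4]
grip_width: 0.143
grip_force: 40.0
```

```bash
python3 -c "
from h import *
delta(.5397,-.1348,.12,-.2023)"
```

```text
t 5.25 pos [ 0.5398 -0.1347  0.0698] yaw -0.2045 F [ 0.77 -0.45 -1.39] grip 39.994820952415466 0.14275533473859556
shift units [-0.0002  0.0004 -0.1674] turn [ 0.0002 -0.0011 -0.0021]
```

```bash
python3 -c "
from h import *
delta(.5019,.1510,.08,.054)"
```

```text
t 5.25 pos [ 0.5398 -0.1347  0.0698] yaw -0.2045 F [ 0.77 -0.45 -1.39] grip 39.994820952415466 0.14275533473859556
shift units [-0.3172 -0.9069 -0.0346] turn [ 0.0003 -0.0011 -0.2468]
```

Call:
{"name": "jog_arm", "arguments": {"moves": [-0.02,-0.06,-0.03,0,0,-0.02,-1,-0.06,-0.18,-0.035,0,0,-0.06,-1,-0.12,-0.34,-0.035,0,0,-0.1,-1,-0.18,-0.52,-0.035,0,0,-0.15,-1,-0.24,-0.69,-0.035,0,0,-0.2,-1,-0.29,-0.83,-0.035,0,0,-0.235,-1,-0.317,-0.9,-0.035,0,0,-0.247,-1,-0.317,-0.907,-0.035,0,0,-0.247,-1]}}

```text
time: 6.25
position: [0.5002, 0.1532, 0.0781]
tool_rot: [3.14, 0.092, -0.001]
ft_force: [-0.1, -0.6, -1.4]
grip_width: 0.143
grip_force: 40.0
```

```bash
python3 - <<'E'
from h import *
ctrl.get_image('top');ctrl.get_image('top')
out=np.zeros((600,800,3),np.uint8)
im=grab('top','t3.png'); out[:600,:400]=cv2.resize(im['pixels'][160:280,225:305][:,:,::-1],(400,600),interpolation=cv2.INTER_CUBIC)
im=grab('scene','s3.png');out[:600,400:]=cv2.resize(im['pixels'][130:250,320:400][:,:,::-1],(400,600),interpolation=cv2.INTER_CUBIC)
cv2.imwrite('pics/crop3.png',out)
delta(.5019,.1510,.045,.054)
E
```

```text
t 6.45 pos [0.5019 0.1488 0.0781] yaw 0.0508 F [-0.23 -0.11 -1.35] grip 39.994667172431946 0.1430995572390913
shift units [ 0.0003 -0.0076  0.1104] turn [ 0.001   0.0005 -0.0031]
```

View pics/crop3.png

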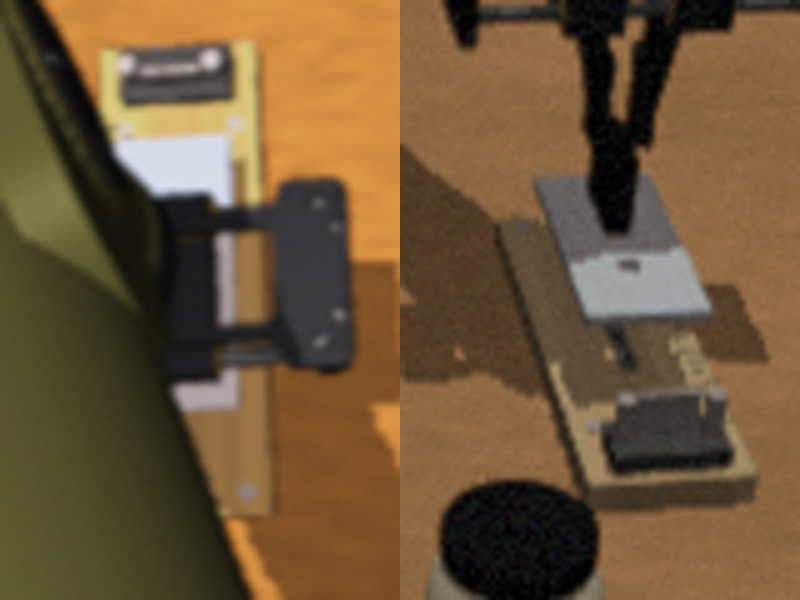

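The plate is held level above the gauge, with the hole at about (628,265) in the crop's right half, in line with the slot. Lowering to just above the pin tip.

Call:
{"name": "jog_arm", "arguments": {"moves": [0,-0.007,0.02,0,0,-0.003,-1,0,-0.007,0.05,0,0,-0.003,-1,0,-0.007,0.075,0,0,-0.003,-1,0,-0.007,0.095,0,0,-0.003,-1,0,-0.007,0.105,0,0,-0.003,-1,0,-0.007,0.105,0,0,-0.003,-1,0,-0.007,0.105,0,0,-0.003,-1,0,-0.007,0.105,0,0,-0.003,-1]}}

```text
time: 7.45
position: [0.5017, 0.1532, 0.0472]
tool_rot: [3.14, 0.09, 0.001]
ft_force: [0.2, 0.0, -1.3]
grip_width: 0.14
grip_force: 40.0
```

```bash
python3 - <<'E'
from h import *
im=ctrl.get_image('scene'); print(ray(im,320+228.5/5-.4,130+265.5/5-.4,.070), 'expected .5488 .1512')
delta(.5019,.1510,.042,.054)
E
```

```text
[0.54799758 0.15049581 0.07      ] expected .5488 .1512
t 7.5 pos [0.5016 0.1532 0.0472] yaw 0.0572 F [ 0.08  0.57 -1.26] grip 39.99459385871887 0.14001669358243837
shift units [0.0005 0.0073 0.0172] turn [ 0.0001 -0.0004  0.003 ]
```

Call:
{"name": "jog_arm", "arguments": {"moves": [0,0.003,0.005,0,0,0,-1,0,0.006,0.01,0,0,0,-1,0,0.006,0.012,0,0,0,-1,0,0.006,0.014,0,0,0,-1,0,0.006,0.015,0,0,0,-1,0,0.006,0.015,0,0,0,-1,0,0.006,0.015,0,0,0,-1,0,0.006,0.015,0,0,0,-1]}}

```text
time: 8.5
position: [0.5016, 0.1513, 0.0425]
tool_rot: [3.14, 0.09, 0.0]
ft_force: [-0.8, 0.3, -2.1]
grip_width: 0.141
grip_force: 40.0
```

```bash
python3 - <<'E'
from h import *
delta(.5019,.1510,.042,.054)
E
```

```text
t 8.5 pos [0.5016 0.1513 0.0425] yaw 0.0571 F [-0.78  0.25 -2.09] grip 39.994415044784546 0.14120119377104234
shift units [0.0009 0.0012 0.0015] turn [ 0.     -0.0001  0.003 ]
```

Call:
{"name": "jog_arm", "arguments": {"moves": [0,0.001,0.001,0,0,0,-1,0,0.001,0.001,0,0,0,-1,0,0.001,0.002,0,0,0,-1,0,0.001,0.002,0,0,0,-1,0,0.001,0.003,0,0,0,-1,0,0.001,0.003,0,0,0,-1,0,0.001,0.003,0,0,0,-1,0,0.001,0.003,0,0,0,-1]}}

```text
time: 9.5
position: [0.5016, 0.151, 0.0416]
tool_rot: [3.14, 0.09, 0.0]
ft_force: [-0.1, 0.2, -0.4]
grip_width: 0.141
grip_force: 40.0
```

Call:
{"name": "jog_arm", "arguments": {"moves": [0,0,0,0,0,0,-1,0,0,0.001,0,0,0,-1,0,0,0.001,0,0,0,-1,0,0,0.002,0,0,0,-1,0,0,0.002,0,0,0,-1,0,0,0.002,0,0,0,-1,0,0,0.002,0,0,0,-1,0,0,0.002,0,0,0,-1]}}

```text
time: 10.5
position: [0.5016, 0.1512, 0.0413]
tool_rot: [3.14, 0.09, 0.0]
ft_force: [-1.5, -0.3, 5.9]
grip_width: 0.139
grip_force: 40.0
```

Contact is about 7 N. Backing off a touch and sliding slowly away from the cutter.

Call:
{"name": "jog_arm", "arguments": {"moves": [0,0,-0.001,0,0,0,-1,-0.002,0,-0.001,0,0,0,-1,-0.006,0,-0.001,0,0,0,-1,-0.01,0,-0.001,0,0,0,-1,-0.014,0,-0.001,0,0,0,-1,-0.018,0,-0.001,0,0,0,-1,-0.02,0,-0.001,0,0,0,-1,-0.02,0,-0.001,0,0,0,-1]}}

```text
time: 11.5
position: [0.4955, 0.1506, 0.0412]
tool_rot: [3.14, 0.09, -0.0]
ft_force: [0.4, -0.4, 0.6]
grip_width: 0.137
grip_force: 40.0
```

```bash
python3 - <<'E'
from h import *
delta(.4719,.1494,.041,.054)
E
```

```text
t 11.5 pos [0.4955 0.1506 0.0412] yaw 0.0572 F [ 0.35 -0.42  0.61] grip 40.00006556510925 0.13723994559090497
shift units [-0.0786 -0.0004  0.0006] turn [0.0002 0.0001 0.003 ]
```

Call:
{"name": "jog_arm", "arguments": {"moves": [-0.002,0,0,0,0,0,-1,-0.007,0,0,0,0,0,-1,-0.012,0,0,0,0,0,-1,-0.017,0,0,0,0,0,-1,-0.022,0,0,0,0,0,-1,-0.027,0,0,0,0,0,-1,-0.03,0,0,0,0,0,-1,-0.03,0,0,0,0,0,-1]}}

```text
time: 12.5
position: [0.4864, 0.1502, 0.0412]
tool_rot: [3.14, 0.09, -0.0]
ft_force: [1.1, 0.4, -0.3]
grip_width: 0.14
grip_force: 40.0
```

Call:
{"name": "jog_arm", "arguments": {"moves": [-0.002,0,0.0005,0,0,0,-1,-0.007,0,0.0005,0,0,0,-1,-0.012,0,0.0005,0,0,0,-1,-0.017,0,0.0005,0,0,0,-1,-0.022,0,0.0005,0,0,0,-1,-0.027,0,0.0005,0,0,0,-1,-0.03,0,0.0005,0,0,0,-1,-0.03,0,0.0005,0,0,0,-1]}}

```text
time: 13.5
position: [0.4775, 0.1497, 0.0411]
tool_rot: [3.14, 0.09, -0.0]
ft_force: [0.6, -0.4, 0.2]
grip_width: 0.14
grip_force: 40.0
```

```bash
python3 - <<'E'
from h import *
delta(.4719,.1494,.041,.054)
E
```

```text
t 13.5 pos [0.4775 0.1497 0.0411] yaw 0.0572 F [ 0.65 -0.44  0.18] grip 39.99887466430664 0.14043602209909598
shift units [-0.0186 -0.0002  0.0003] turn [0.0001 0.0001 0.003 ]
```

Call:
{"name": "jog_arm", "arguments": {"moves": [-0.002,0,0.0005,0,0,0,-1,-0.005,0,0.0005,0,0,0,-1,-0.008,0,0.0005,0,0,0,-1,-0.011,0,0.0005,0,0,0,-1,-0.014,0,0.0005,0,0,0,-1,-0.017,0,0.0005,0,0,0,-1,-0.017,0,0.0005,0,0,0,-1,-0.017,0,0.0005,0,0,0,-1]}}

```text
time: 14.5
position: [0.4725, 0.1493, 0.0409]
tool_rot: [3.14, 0.09, -0.0]
ft_force: [-0.6, -0.1, -1.2]
grip_width: 0.143
grip_force: 40.0
```

```bash
python3 - <<'E'
from h import *
delta(.4719,.1494,.041,.054)
E
```

```text
t 14.5 pos [0.4725 0.1493 0.0409] yaw 0.0571 F [-0.6  -0.13 -1.22] grip 39.9945205450058 0.14325891479882083
shift units [-0.0019 -0.0004 -0.0004] turn [0.0001 0.0001 0.003 ]
```

Force has gone to the free-hanging value, so the hole is probably over the tip. Probing downward gently.

Call:
{"name": "jog_arm", "arguments": {"moves": [-0.002,0,0,0,0,0,-1,-0.002,0,0.001,0,0,0,-1,-0.002,0,0.001,0,0,0,-1,-0.002,0,0.002,0,0,0,-1,-0.002,0,0.002,0,0,0,-1,-0.002,0,0.003,0,0,0,-1,-0.002,0,0.003,0,0,0,-1,-0.002,0,0.003,0,0,0,-1]}}

```text
time: 15.5
position: [0.4719, 0.1493, 0.04]
tool_rot: [3.14, 0.09, -0.0]
ft_force: [0.5, -0.1, -0.5]
grip_width: 0.139
grip_force: 40.0
```

Call:
{"name": "jog_arm", "arguments": {"moves": [0,0,0.001,0,0,0,-1,0,0,0.002,0,0,0,-1,0,0,0.003,0,0,0,-1,0,0,0.004,0,0,0,-1,0,0,0.005,0,0,0,-1,0,0,0.005,0,0,0,-1,0,0,0.005,0,0,0,-1,0,0,0.005,0,0,0,-1]}}

```text
time: 16.5
position: [0.4719, 0.1493, 0.0385]
tool_rot: [3.14, 0.09, 0.0]
ft_force: [0.3, 0.5, -1.0]
grip_width: 0.142
grip_force: 40.0
```

```bash
python3 - <<'E'
from h import *
delta(.4719,.1494,.032,.054)
E
```

```text
t 16.5 pos [0.4719 0.1493 0.0385] yaw 0.0571 F [ 0.27  0.48 -0.96] grip 39.99460816383362 0.1421196093925806
shift units [-0.0001 -0.0003  0.0217] turn [ 0.0001 -0.      0.003 ]
```

Free, 2.7 mm below the tip. Carrying on.

Call:
{"name": "jog_arm", "arguments": {"moves": [0,0,0.001,0,0,0,-1,0,0,0.002,0,0,0,-1,0,0,0.003,0,0,0,-1,0,0,0.004,0,0,0,-1,0,0,0.005,0,0,0,-1,0,0,0.006,0,0,0,-1,0,0,0.006,0,0,0,-1,0,0,0.006,0,0,0,-1]}}

```text
time: 17.5
position: [0.4719, 0.1493, 0.0367]
tool_rot: [3.14, 0.09, 0.0]
ft_force: [-0.3, 0.3, -1.0]
grip_width: 0.14
grip_force: 40.0
```

Call:
{"name": "jog_arm", "arguments": {"moves": [0,0,0.001,0,0,0,-1,0,0,0.003,0,0,0,-1,0,0,0.005,0,0,0,-1,0,0,0.007,0,0,0,-1,0,0,0.009,0,0,0,-1,0,0,0.011,0,0,0,-1,0,0,0.013,0,0,0,-1,0,0,0.014,0,0,0,-1]}}

```text
time: 18.5
position: [0.4719, 0.1493, 0.0325]
tool_rot: [3.14, 0.09, -0.0]
ft_force: [0.1, 0.0, -0.8]
grip_width: 0.138
grip_force: 40.0
```

Call:
{"name": "jog_arm", "arguments": {"moves": [0,0,0.001,0,0,0,-1,0,0,0.002,0,0,0,-1,0,0,0.003,0,0,0,-1,0,0,0.004,0,0,0,-1,0,0,0.004,0,0,0,-1,0,0,0.004,0,0,0,-0.4,0,0,0.004,0,0,0,-0.2,0,0,0.004,0,0,0,0]}}

```text
time: 19.5
position: [0.472, 0.1496, 0.0312]
tool_rot: [-3.14, -0.09, -0.0]
ft_force: [0.5, 0.2, -0.3]
grip_width: 0.396
grip_force: 0.0
```

Call:
{"name": "jog_arm", "arguments": {"moves": [0,0,0,0,0,0,0.3,0,0,0,0,0,0,0.3,0,0,-0.05,0,0,0,0.3,0,0,-0.12,0,0,0,0.3,0,0,-0.2,0,0,0,0.3,0,0,-0.3,0,0,0,0.3,-0.05,0.1,-0.42,0,0,0,0.3,-0.1,0.2,-0.5,0,0,0,0.3]}}

```text
time: 20.5
position: [0.4458, 0.0878, 0.1841]
tool_rot: [-3.14, -0.093, -0.005]
ft_force: [-0.3, -0.5, -0.7]
grip_width: 0.651
grip_force: 0.0
```

Call:
{"name": "jog_arm", "arguments": {"moves": [0,0.1,0,0,0,0,0.3,0,0.25,0,0,0,0,0.3,0,0.4,0,0,0,0,0.3,0,0.55,0,0,0,0,0.3,0,0.65,0,0,0,0,0.3,0,0.7,0,0,0,0,0.3,0,0.7,0,0,0,0,0.3,0,0.7,0,0,0,0,0.3]}}

```text
time: 21.5
position: [0.4576, -0.1202, 0.1816]
tool_rot: [-3.14, -0.093, -0.0]
ft_force: [0.6, 0.1, 0.7]
grip_width: 0.647
grip_force: 0.0
```

```bash
python3 - <<'E'
from h import *
out=np.zeros((600,800,3),np.uint8)
im=grab('top','t4.png'); out[:600,:400]=cv2.resize(im['pixels'][160:280,225:305][:,:,::-1],(400,600),interpolation=cv2.INTER_CUBIC)
im=grab('scene','s4.png');out[:600,400:]=cv2.resize(im['pixels'][130:250,320:400][:,:,::-1],(400,600),interpolation=cv2.INTER_CUBIC)
cv2.imwrite('pics/crop4.png',out)
delta(.5019,.1510,.045,.054)
E
```

```text
t 21.6 pos [ 0.4576 -0.1204  0.1815] yaw 0.0596 F [-0.73  0.22 -0.96] grip 0.0 0.6455725594784707
shift units [ 0.2013 -0.8943  0.4551] turn [-0.     -0.0002  0.0054]
```

View pics/crop4.png

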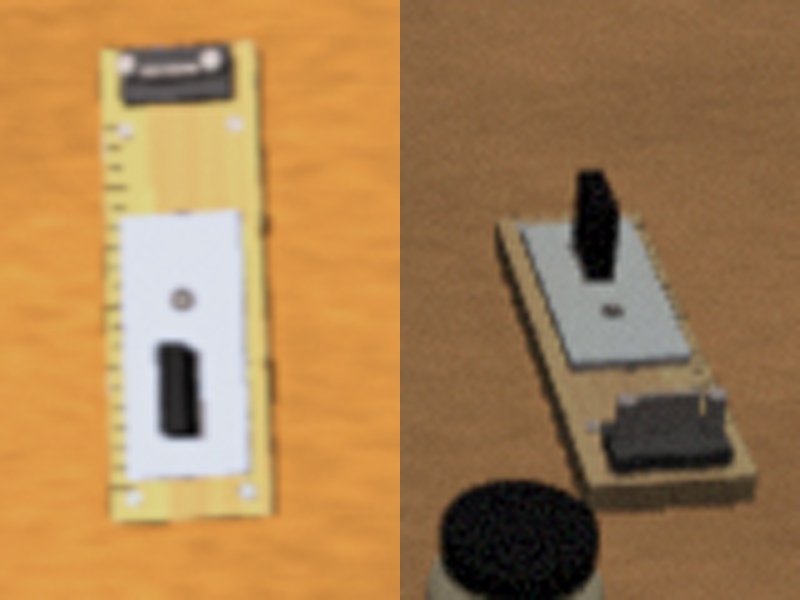

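The plate lies flush and square, with the pin visible in the hole at (182,299) and the nose towards the cutter. The arm is clear.

```bash
python3 -c "
from bench import ctrl
print(ctrl.close_job())"
```

```text
the job is handed in; nothing more can be done
None
```

The stop plate lies flush and square on the gauge with the pin through its hole and its nose to the cutter; I let go, the arm is clear, and the job is handed in at about 22 s with no verdict returned.

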